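# Gauge a lantern base ring on the stepped mandrel

## Task

Find the size of the lantern base ring that hangs on the thin end of the stepped steel mandrel: slide it along the mandrel, easing it up over any step it can still pass, until it really stops, and press it there so that the sprung mandrel clearly gives, but never so hard that the mandrel is pushed in to its end. Then leave the ring home against its stop and slide the index on the rail beside it to the scale mark of that step (one, two or three dots). Leave the spare rings and the lanterns alone.

Things in the scene. Friction and masses are not known exactly. Their poses are not given: they have to be found in the camera images.
- gauge: Wooden board 270 x 530 x 12 mm with grey posts carrying the mandrel, two storage pegs and the index rail. Origin on the table under the mandrel's tip; x along the mandrel, thin to thick end. The pegs (38 mm thick, same height and direction as the mandrel) are 150 and 280 mm from it in +y.
- mandrel_tip (a point): Centre of the thin free end of the steel mandrel, a horizontal stepped taper 125 mm above the table; moves with it. x runs along it to the thick end, y sideways to the pegs, z up. Diameters along x: 38 mm to x = 60 mm, 45 mm from 66 to 100, 52 mm from 106 to 140, 59 mm from 146 to 176, post from 205; 6 mm long cones (30 degrees) between. Fingers 65 to 75 mm apart pass astride it.
- step1 (a point): Point on the mandrel's axis 54 mm from the tip: where a ring's centre stands (within 3 mm) when stopped at the first cone. One engraved line. A ring stops for good at the first cone whose big end is larger than its bore. At a smaller cone it must rise 3.5 mm and may bind on friction, even until the mandrel gives: a false stop. Easing it up 5 to 12 mm while pushing frees it; a true stop stays.
- step2 (a point): The same for the second cone, 94 mm from the tip; two engraved lines.
- step3 (a point): The same for the third cone, 134 mm from the tip; three engraved lines.
- mandrel (a joint): How far the mandrel is pushed in against its spring, m: 0 at rest, end of travel 0.022. It starts to give at 5 N and needs 0.7 N more per mm (8.5 N at 5 mm, 15 N at 14 mm). 5 to 17 mm is a proper press; more is too hard. It springs back to 0 when let go.
- base_p: Black plastic lantern base ring, 104 mm outside, 16 mm thick, flat faces, about 90 g. Origin at its centre, x axis = the ring's axis. The three rings are alike outside but have bores of 41.5, 48.5 and 55.5 mm (not told which). One hangs on the thin end of the mandrel, two on the pegs; which is where varies. The one to gauge has its centre within 15 mm sideways of the mandrel's axis.
- base_q: As base_p.
- base_r: As base_p.
- index (a joint): Position of the index along its rail, m: it slides parallel to the mandrel, towards the thick end as it grows, 0 level with the mandrel's tip (mandrel at rest), up to 0.19. Scale marks: one dot at 0.054, two dots at 0.094, three dots at 0.134. Friction 2 N; it stays where it is left.
- index_grip (a point): Point on the grey tab of the index, 150 mm above the table and 19 mm below its top, 118 mm from the mandrel's axis on the side away from the storage pegs. The tab is 16 mm along the rail, 12 mm across it, and free from 126 to 169 mm above the table; push it or pinch it across the rail. Axes as at mandrel_tip.
- lantern_a: Glass lantern, 92 mm across, 200 mm high, standing; origin under its centre. Bystander.
- lantern_b: As lantern_a. Bystander.
There are look-alikes about, which are no part of the job. Leave any purple look-alike of the base_r alone.

How it is judged:
On the way, in this order (a step that is already met when the one before it is completed fails the run):
1. the ring on the mandrel is pressed against its true stop so that the mandrel gives by at least 3 mm (value of joint mandrel above 0.003 m and ((x of base_r in the frame of mandrel_tip between 0.048 and 0.06 m and y of base_r in the frame of mandrel_tip between -0.012 and 0.012 m and z of base_r in the frame of mandrel_tip between -0.014 and 0.008 m) or (x of base_p in the frame of mandrel_tip between 0.088 and 0.1 m and y of base_p in the frame of mandrel_tip between -0.012 and 0.012 m and z of base_p in the frame of mandrel_tip between -0.014 and 0.008 m) or (x of base_q in the frame of mandrel_tip between 0.128 and 0.14 m and y of base_q in the frame of mandrel_tip between -0.012 and 0.012 m and z of base_q in the frame of mandrel_tip between -0.014 and 0.008 m))), for 0.1 s.
2. the index is within 7 mm of the mark of that ring's step, the mandrel let go (value of joint mandrel below 0.003 m and ((x of base_r in the frame of mandrel_tip between 0.048 and 0.06 m and y of base_r in the frame of mandrel_tip between -0.012 and 0.012 m and z of base_r in the frame of mandrel_tip between -0.014 and 0.008 m and value of joint index between 0.047 and 0.061 m and linear speed of base_r below 0.02 m/s and distance of each of base_p, base_q from where it was at the start of the episode below 0.02 m) or (x of base_p in the frame of mandrel_tip between 0.088 and 0.1 m and y of base_p in the frame of mandrel_tip between -0.012 and 0.012 m and z of base_p in the frame of mandrel_tip between -0.014 and 0.008 m and value of joint index between 0.087 and 0.101 m and linear speed of base_p below 0.02 m/s and distance of each of base_r, base_q from where it was at the start of the episode below 0.02 m) or (x of base_q in the frame of mandrel_tip between 0.128 and 0.14 m and y of base_q in the frame of mandrel_tip between -0.012 and 0.012 m and z of base_q in the frame of mandrel_tip between -0.014 and 0.008 m and value of joint index between 0.127 and 0.141 m and linear speed of base_q below 0.02 m/s and distance of each of base_r, base_p from where it was at the start of the episode below 0.02 m))), for 0.2 s.
At the end, for the whole second after the job is handed in: The ring hangs on the mandrel with its centre within 6 mm of its own true stop (54, 94 or 134 mm from the tip according to its bore), the index is within 7 mm of the mark of the same step, the two spare rings have moved less than 20 mm, the mandrel has sprung back (under 3 mm) and all is at rest (all of step 2 and velocity of joint each of mandrel, index below 0.01 m/s); the robot touches nothing.
It fails at once if the mandrel is pushed in more than 21 mm, to its end (pressed too hard) (value of joint mandrel above 0.021 m).
It fails at once if a lantern is moved more than 20 mm (distance of any of lantern_a, lantern_b from where it was at the start of the episode above 0.02 m).
It also fails if it takes over 72 s, if anything falls off the work surface, if the arm or the gripper's body presses on something with over 40 N, if the wrist force passes 120 N, or if a joint passes its speed limit or range.

## Robot

A 7-joint arm with a two-finger parallel gripper is mounted at the origin on the work surface. World frame = base frame: x ahead of the robot, y to its left, z up, the work surface at z = 0. Lengths are in m, angles in rad, forces in N, time in s.
With the tool pointing down it reaches from about 0.35 to 0.9 m from the base axis. Payload 8.1 kg.
Tool frame: the origin (TCP) lies on the centre line of the jaws, within the pads' length; the fingertips stand 22 mm ahead of it and the grasp point (between the pads) lies 3 mm ahead of it; z points along the fingers, y is the direction in which the jaws open and shut (so a half turn about z gives the same grasp; the last joint's range is limited). The gripper opens to 92 mm and grips with 3 to 60 N. Pads are 19 mm wide; open, the fingers measure 130 mm over their backs; the gripper's body (75 mm by 190 mm) begins 47 mm behind the grasp point.
Start: joints at [1.229, 0.434, 0.025, 1.573, -0.012, 1.134, -0.075], TCP at [0.148, -0.607, 0.249] pointing down, gripper open.
Joint ranges: [-2.62, 2.62], [-0.44, 2.09], [-1.27, 1.32], [0.08, 2.57], [-1.32, 4.46], [0.12, 2], [-2.74, 2.74]. Speed limits (rad/s): [2.22, 2.22, 3.01, 3.01, 3.14, 3.14, 3.14].

## Interface

Orientations are given as a unit quaternion [x, y, z, w].
In Python, from cell import sensors, imaging, order gives the robot as it stands.
- The arm moves only by the tool step_arm, never from a script. Its argument "deltas" is a list of rows, each a list of 5 numbers: the opening, from 0 (shut) to 1 (fully open), then the shift along the tool's x, y, z in cm, then the turn about the tool's z in rad. In form: [[jaw, dx, dy, dz, roll], ...]. A call has 1 to 8 rows; each row is the pose to reach, as a shift and turn from the pose measured when the call began, along the tool's axes at that moment; what a row does not reach only later rows make up. A row lasts 1/8 s, in which the tool goes at most 62.5 mm and 10.7 degrees, less where a joint would pass 70% of its speed; a pose out of reach is approached as far as the arm can. A call with a gripper value outside its range is refused whole. The fingers move at their own pace and stop on an object; "grip_force" is the grip in N (left out, the last holds). Time passes only in rows, so rows that repeat a pose let the fingers close. It gives the time, the measured TCP pose, the force and the opening at its end, in the units of the state.
- sensors.get_obs(): the state, without advancing time (a new reading comes with each control period).
- imaging.snapshot(name): name is "side" or "top" or "wrist"; returns (picture, depth): 400x640x3 uint8, blue, green, red; 400x640 float32, m along the optical axis (not along the pixel's ray), 0 where there is no reading.
- imaging.camera_info(name): a dict with "mtx" (3x3 intrinsics, pixels), "cam_to_world" (4x4, takes a point from camera to world coordinates). Camera axes: x right, y up, looking along -z (the intrinsics and any distortion apply to the point x, -y, -z); pixel columns grow to the right and rows downward; lengths in m; the calibration is good to about 2 mm. A picture is of the moment at which its call begins: read the wrist's pose just before it. camera_info takes no time and is no camera call; for the wrist camera it gives the pose at the moment of the call.
- order.hand_in(): hands the job in, once; it reports no verdict.
The state is a dict: "time_s": time; "q": joint angles; "qvel": joint speeds; "effort": joint torques, N m; "tool_pos": TCP position; "orientation": TCP orientation; "force": force on the tool from outside, world axes, zero at the start; "moment": the same for the moment, N m; "gripper_width": opening from 0.0 (shut) to 1.0 (fully open).
Only numpy, scipy, OpenCV 4.12 (cv2) and the standard library are available. Lean on these libraries where they do the work, as an engineer would, in place of code of your own. Each camera call takes 0.05 s, during which the arm holds its last target.

## Working session

There is one attempt and no reset: what is moved stays moved. The work goes in short steps, Python scripts to look and compute and a tool call to move; the robot and the scene stay as the last step left them, time stands still between calls to the robot, and variables do not carry over. Pictures are saved under pics/ and viewed, and the job is handed in when it is done.

Besides the shell and the picture viewer there is one more tool, called in YAML: its name, and indented under it one key for each argument. step_arm: Moves the arm, as the interface text tells. Its arguments: {"type":"object","properties":{"deltas":{"type":"array","items":{"type":"array","items":{"type":"number"}}},"grip_force":{"type":"number"}},"required":["deltas"]}

```bash
mkdir -p pics; ls; python3 - <<'E'
from cell import sensors, imaging
import cv2
o=sensors.get_obs();print({k:(v if not hasattr(v,'round') else v) for k,v in o.items()})
for n in ("side","top","wrist"):
    i=imaging.camera_info(n);print(n,i)
    p,d=imaging.snapshot(n);cv2.imwrite(f"pics/{n}0.png",p)
    import numpy as np
    np.savez(f"pics/{n}0.npz",p=p,d=d,m=i["mtx"],T=i["cam_to_world"])
E
```

```text
pics
{'time_s': 0.0, 'q': array([ 1.22942465,  0.43522017,  0.02497905,  1.57408974, -0.01163158,
        1.13398572, -0.07509899]), 'qvel': array([-0.00136566,  0.00047052, -0.00032405, -0.00088835, -0.00075715,
        0.00016584, -0.00034529]), 'effort': array([-6.02515483e-04, -6.67847085e+01,  9.85206105e-01, -3.14452708e+01,
       -6.01675990e-02,  4.29487287e-02,  1.59928377e-04]), 'tool_pos': array([ 0.14766115, -0.60682223,  0.24794959]), 'orientation': array([ 9.92886887e-01,  1.19058905e-01, -1.49898208e-04, -7.64296090e-04]), 'force': array([-0.85382562, -0.23462292,  0.25374245]), 'moment': array([ 0.02605541, -0.03244444,  0.02037928]), 'gripper_width': 0.9999621139474308}
side {'mtx': array([[432.67374201,   0.        , 315.94797581],
       [  0.        , 432.67374201, 193.26063244],
       [  0.        ,   0.        ,   1.        ]]), 'cam_to_world': array([[-0.73086422,  0.39540907, -0.55631749, -0.02464536],
       [-0.68251859, -0.42630335,  0.59366138,  0.52861465],
       [-0.00242091,  0.81358289,  0.58144391,  0.6769477 ],
       [ 0.        ,  0.        ,  0
[... 282 characters left out ...]
775779e-01],
       [-9.99761909e-01,  4.78983363e-04,  2.18150529e-02,
        -2.77398798e-02],
       [ 2.17902548e-02,  7.43718266e-02,  9.96992486e-01,
         1.38062223e+00],
       [ 0.00000000e+00,  0.00000000e+00,  0.00000000e+00,
         1.00000000e+00]])}
wrist {'mtx': array([[346.35370784,   0.        , 324.65051816],
       [  0.        , 346.35370784, 199.76608017],
       [  0.        ,   0.        ,   1.        ]]), 'cam_to_world': array([[ 0.23584806,  0.93363372,  0.26963635,  0.22109166],
       [-0.97178933,  0.22690022,  0.06435679, -0.59028272],
       [-0.00109488, -0.27720815,  0.96080927,  0.38458826],
       [ 0.        ,  0.        ,  0.        ,  1.        ]])}
```

View pics/side0.png

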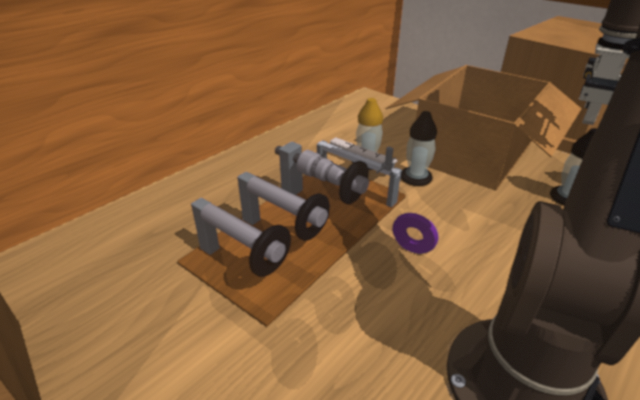

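View pics/top0.png

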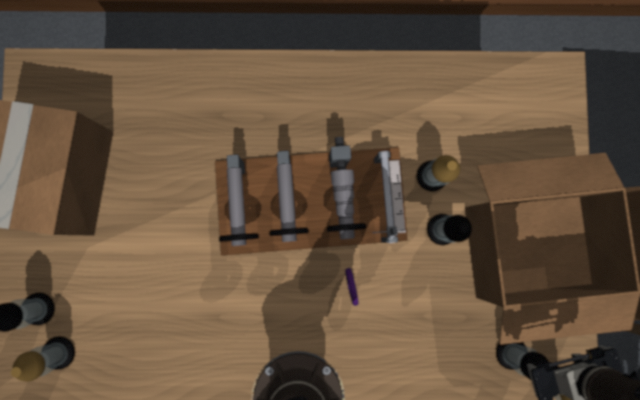

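View pics/wrist0.png

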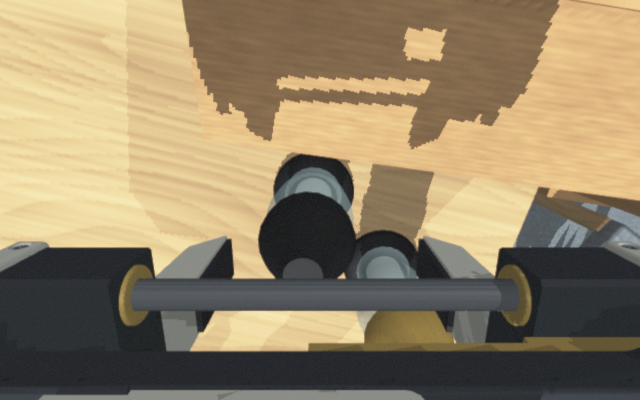

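```bash
cat > h.py <<'E'
import numpy as np, cv2
def load(n):
    z=np.load(f"pics/{n}.npz");return z['p'],z['d'],z['m'],z['T']
def pts(d,m,T):
    v,u=np.mgrid[:d.shape[0],:d.shape[1]]
    c=np.stack([(u-m[0,2])/m[0,0]*d,-(v-m[1,2])/m[1,1]*d,-d,np.ones_like(d)],-1)
    P=(c@T.T)[...,:3]; P[d==0]=np.nan; return P
def grab(n,tag):
    from cell import imaging
    i=imaging.camera_info(n);p,d=imaging.snapshot(n)
    np.savez(f"pics/{n}{tag}.npz",p=p,d=d,m=i["mtx"],T=i["cam_to_world"])
    return p,d,i["mtx"],i["cam_to_world"]
E
python3 - <<'E'
from h import *
p,d,m,T=load("top0")
cv2.imwrite("pics/c1.png",cv2.resize(p[130:320,205:485],None,fx=2.85,fy=2.85,interpolation=cv2.INTER_CUBIC))
P=pts(d,m,T)
for u,v in [(343,150),(343,175),(343,200),(347,237),(237,200),(287,200),(330,228),(346,228),(362,227),(237,237),(290,232),(385,160),(392,238),(392,200),(440,172),(452,228),(352,286),(530,360)]:
    print(u,v,P[v,u].round(4))
p,d,m,T=load("side0")
cv2.imwrite("pics/c2.png",cv2.resize(p[80:290,180:450],None,fx=2.85,fy=2.85,interpolation=cv2.INTER_CUBIC))
P=pts(d,m,T)
for u,v in [(389,155),(352,183),(360,185),(358,165),(420,150),(370,130)]: print(u,v,P[v,u].round(4))
E
```

```text
343 150 [ 0.6706 -0.1191  0.1496]
343 175 [ 0.6052 -0.1185  0.1537]
343 200 [ 0.5416 -0.1186  0.1476]
347 237 [ 0.4472 -0.1289  0.1405]
237 200 [0.5418 0.1523 0.1439]
287 200 [0.542  0.0248 0.142 ]
330 228 [ 0.4701 -0.0851  0.147 ]
346 228 [ 0.4694 -0.1236  0.1771]
362 227 [ 0.4723 -0.1655  0.1594]
237 237 [0.4474 0.147  0.173 ]
290 232 [0.4597 0.0159 0.1672]
385 160 [ 0.6516 -0.234   0.1085]
392 238 [ 0.4446 -0.2497  0.1106]
392 200 [ 0.545  -0.2516  0.1069]
440 172 [ 0.611  -0.3632  0.1711]
452 228 [ 0.4693 -0.3904  0.172 ]
352 286 [ 0.3195 -0.1442  0.1045]
530 360 [ 0.1413 -0.5815  0.1622]
389 155 [ 0.4565 -0.2391  0.1526]
352 183 [ 0.4619 -0.1081  0.1349]
360 185 [ 0.4424 -0.1119  0.1367]
358 165 [ 0.4655 -0.1311  0.1701]
420 150 [ 0.4514 -0.3785  0.1096]
370 130 [ 0.5998 -0.3567  0.1242]
```

View pics/c1.png

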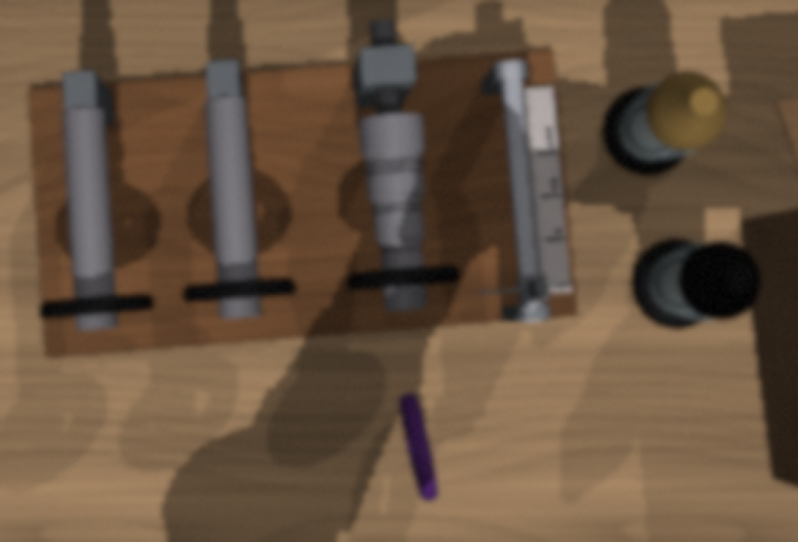

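View pics/c2.png

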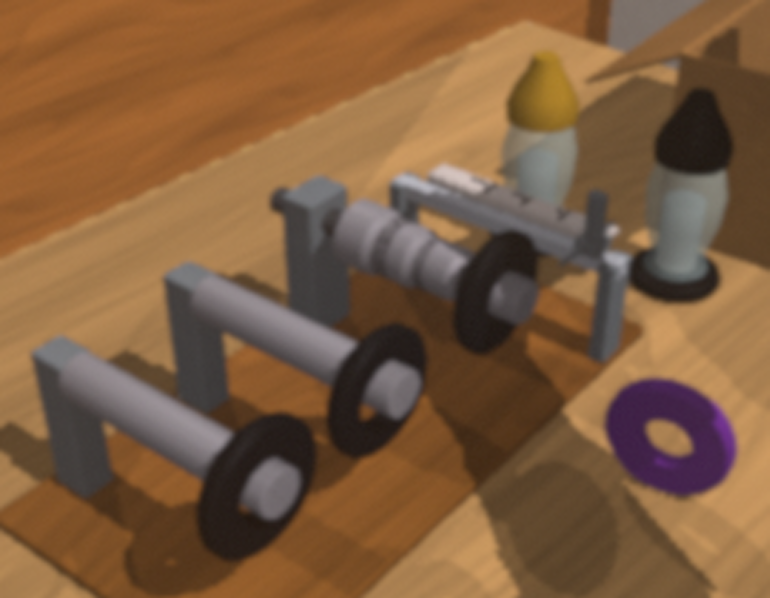

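```bash
python3 - <<'E'
from h import *
from scipy.optimize import least_squares
A=[]
for n in("top0","side0"):
    p,d,m,T=load(n);P=pts(d,m,T).reshape(-1,3);C=p.reshape(-1,3)
    ok=np.isfinite(P).all(1);A.append((P[ok],C[ok]))
for name,(P,C) in zip(("top","side"),A):
    for nm,yc in(("pegA",.152),("pegB",.022),("mand",-.122)):
        x0,x1=(.49,.62)
        s=P[(abs(P[:,1]-yc)<.024)&(P[:,0]>x0)&(P[:,0]<x1)&(P[:,2]>.128)&(P[:,2]<.16)]
        if nm!="mand":
            f=lambda a:np.hypot((s[:,1]-a[0]-a[1]*(s[:,0]-.55))*np.cos(a[1]),s[:,2]-a[2])-.019
            r=least_squares(f,[yc,0,.125],loss='soft_l1',f_scale=.002)
            print(name,nm,len(s),r.x.round(4),np.sqrt(np.mean(r.fun**2)))
    # ring on mandrel: dark, near
    dark=(C.max(1)<60)
    s=P[dark&(abs(P[:,1]+.12)<.07)&(P[:,0]>.42)&(P[:,0]<.52)&(P[:,2]>.06)]
    print(name,"ring",len(s),s.min(0),s.max(0),np.median(s,0))
    s=P[(abs(P[:,1]+.247)<.03)&(P[:,0]>.4)&(P[:,0]<.65)&(P[:,2]>.13)]
    print(name,"tab",len(s)); print(np.percentile(s,[2,50,98],axis=0).round(4))
    s=P[(abs(P[:,1]+.125)<.024)&(P[:,0]>.40)&(P[:,0]<.48)&(P[:,2]>.11)&(P[:,2]<.15)]
    print(name,"tip",len(s),np.percentile(s,[1,5,50,99],axis=0).round(4))
# mandrel profile vs x in top
P=A[0][0]
for x in np.arange(.42,.70,.005):
    s=P[(abs(P[:,1]+.12)<.04)&(abs(P[:,0]-x)<.0025)&(P[:,2]>.11)&(P[:,2]<.2)]
    if len(s): print(round(x,3),len(s),s[:,1].min().round(4),s[:,1].max().round(4),s[:,2].max().round(4))
E
```

```text
top pegA 711 [0.1577 0.0774 0.1246] 0.0019950566952776456
top pegB 699 [0.0273 0.0802 0.1246] 0.00200071805829581
top ring 378 [ 0.44462658 -0.17790056  0.0903706 ] [ 0.50654086 -0.07793448  0.17982675] [ 0.47204331 -0.12629542  0.15752315]
top tab 42
[[ 0.457  -0.2527  0.1308]
 [ 0.4645 -0.2451  0.1667]
 [ 0.4699 -0.2416  0.1719]]
top tip 122 [[ 0.4446 -0.1481  0.1271]
 [ 0.4446 -0.1477  0.1291]
 [ 0.4549 -0.1289  0.1404]
 [ 0.4652 -0.1117  0.1482]]
side pegA 645 [0.1608 0.0806 0.1245] 0.0009803625276764809
side pegB 509 [0.0303 0.0733 0.1245] 0.0011304321338337397
side ring 709 [ 0.44442986 -0.17371732  0.07542957] [ 0.49637402 -0.07229754  0.17683819] [ 0.46442616 -0.10480868  0.14134026]
side tab 113
[[ 0.4538 -0.2482  0.1319]
 [ 0.4591 -0.2404  0.152 ]
 [ 0.4691 -0.2364  0.1691]]
side tip 292 [[ 0.4408 -0.1469  0.1108]
 [ 0.4417 -0.1405  0.1144]
 [ 0.4511 -0.1172  0.1348]
 [ 0.4663 -0.1018  0.149 ]]
0.445 24 -0.1481 -0.1138 0.1494
0.45 29 -0.148 -0.1118 0.1439
0.455 25 -0.1477 -0.1117 0.1488
0.46 24 -0.1479 -0.085 0.1483
0.465 68 -0.1512 -0.0805 0.176
0.47 66 -0.16 -0.0803 0.177
[... 706 characters left out ...]
-0.0914 0.1573
0.59 46 -0.1455 -0.0912 0.157
0.595 41 -0.149 -0.0914 0.1577
0.6 41 -0.1455 -0.0914 0.1561
0.605 46 -0.1459 -0.089 0.1569
0.61 42 -0.1461 -0.089 0.1573
0.615 45 -0.1458 -0.0887 0.1571
0.62 18 -0.1463 -0.1058 0.1567
0.625 18 -0.1283 -0.1069 0.142
0.63 19 -0.1286 -0.1048 0.1407
0.635 18 -0.1286 -0.1051 0.1425
0.64 18 -0.1254 -0.1049 0.1385
0.645 37 -0.1254 -0.0907 0.1538
0.65 49 -0.1386 -0.0899 0.1546
0.655 36 -0.1403 -0.0898 0.1529
0.66 39 -0.1369 -0.0892 0.1536
0.665 38 -0.1369 -0.0887 0.1562
0.67 38 -0.1374 -0.0888 0.1534
0.675 40 -0.1377 -0.0884 0.1573
0.68 36 -0.1374 -0.0881 0.154
0.685 11 -0.1345 -0.1023 0.1509
0.69 16 -0.1234 -0.1022 0.1386
0.695 20 -0.1237 -0.0998 0.1408
```

```bash
cat >> h.py <<'E'
from scipy.spatial.transform import Rotation as R
YAW=.078; O=np.array([.443,-.1304,0.])  # tip on table
GX=np.array([np.cos(YAW),np.sin(YAW),0]);GY=np.array([-np.sin(YAW),np.cos(YAW),0])
def g2w(x,y,z): return O+GX*x+GY*y+[0,0,z]
def w2g(p): d=np.asarray(p)-O; return np.array([d@GX,d@GY,p[2]])
def st():
    from cell import sensors
    o=sensors.get_obs();M=R.from_quat(o['orientation']).as_matrix()
    print("t",round(o['time_s'],2),"gauge",w2g(o['tool_pos']).round(4),"w",o['tool_pos'].round(4),"F",o['force'].round(2),"grip",round(o['gripper_width'],3),"xhead",round(np.arctan2(M[1,0],M[0,0]),3),"tilt",M[:,2].round(3),"q",o['q'].round(2))
    return o,M
def go(target,head=None):
    o,M=st(); d=M.T@(np.asarray(target)-o['tool_pos'])*100
    h=np.arctan2(M[1,0],M[0,0]); roll=0 if head is None else -((head-h+np.pi)%(2*np.pi)-np.pi)
    print("delta cm",d.round(2),"roll",round(roll,3))
E
python3 - <<'E'
from h import *
p,d,m,T=load("top0");P=pts(d,m,T)
for a in [(470,640,150,350),(420,475,150,250)]:
    s=P[a[2]:a[3],a[0]:a[1]].reshape(-1,3); print(np.nanpercentile(s[:,2],[50,99,100]))
s=P.reshape(-1,3);q=s[(s[:,2]>.2)&(s[:,0]>.1)];print(len(q),np.nanmin(q,0),np.nanmax(q,0))
go(g2w(.028,0,.36),YAW+np.pi/2)
E
```

```text
[0.06922713 0.20112327 0.33566739]
[0.00393565 0.20127873 0.2065096 ]
13855 [ 0.10076279 -0.83997752  0.2000038 ] [0.77752173 0.71357697 0.59855513]
t 0.15 gauge [-0.3315 -0.4521  0.2481] w [ 0.1477 -0.6069  0.2481] F [-0.14  0.54  0.74] grip 0.999 xhead 0.239 tilt [-0.     0.001 -1.   ] q [ 1.23  0.44  0.02  1.57 -0.01  1.13 -0.08]
delta cm [ 42.72 -38.88 -11.14] roll -1.41
```

step_arm:
  deltas:
    - [1,0,0,-6,0]
    - [1,0,0,-11,0]
    - [1,4.3,-3.9,-11.1,-0.17]
    - [1,8.5,-7.8,-11.1,-0.34]
    - [1,12.8,-11.7,-11.1,-0.51]
    - [1,17.1,-15.6,-11.1,-0.68]
    - [1,21.4,-19.4,-11.1,-0.85]
    - [1,25.6,-23.3,-11.1,-1.02]
  grip_force: 15

```text
time_s: 1.15
tool_pos: [0.3421, -0.3184, 0.3593]
orientation: [0.807, 0.591, 0.0, -0.0]
force: [0.6, -0.3, -0.2]
gripper_width: 1.002
```

```bash
python3 -c "
from h import *
go(g2w(.028,0,.36),YAW+np.pi/2)"
```

```text
t 1.15 gauge [-0.1152 -0.1795  0.3593] w [ 0.3421 -0.3184  0.3593] F [ 0.56 -0.25 -0.19] grip 1.002 xhead 1.264 tilt [-0.     0.001 -1.   ] q [ 0.92  0.12 -0.32  1.74  0.04  1.29  0.29]
delta cm [22.02  6.55 -0.05] roll -0.384
```

step_arm:
  deltas:
    - [1,5.5,1.6,0,-0.13]
    - [1,11,3.2,0,-0.26]
    - [1,16.5,4.9,0,-0.384]
    - [1,22,6.5,0,-0.384]
    - [1,22,6.5,5,-0.384]
    - [1,22,6.5,5,-0.384]

```text
time_s: 1.9
tool_pos: [0.4683, -0.1278, 0.3067]
orientation: [0.679, 0.734, -0.002, -0.003]
force: [-1.2, 0.4, 0.3]
gripper_width: 1.002
```

```bash
python3 -c "
from h import *
p,d,m,T=grab('wrist','1');cv2.imwrite('pics/w1.png',p)
st();print(T)"
```

```text
t 1.95 gauge [ 2.640e-02 -2.000e-04  3.089e-01] w [ 0.4693 -0.1285  0.3089] F [ 0.63 -0.54  1.24] grip 0.998 xhead 1.648 tilt [-0.004  0.001 -1.   ] q [ 0.61  0.21 -0.54  1.77  0.11  1.2   0.12]
[[ 0.99693644 -0.07675166 -0.01506399  0.4640175 ]
 [ 0.07793475  0.95843702  0.27445337 -0.05447975]
 [-0.00662687 -0.27478657  0.96148241  0.44350621]
 [ 0.          0.          0.          1.        ]]
```

View pics/w1.png

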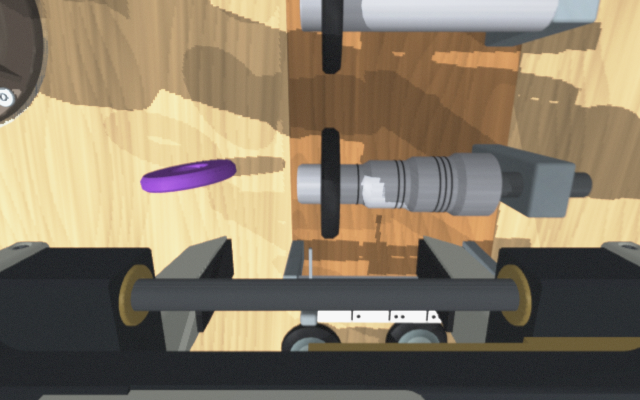

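```bash
python3 - <<'E'
from h import *
p,d,m,T=load("wrist1");P=pts(d,m,T)
G=np.stack([(P-O)@GX,(P-O)@GY,P[...,2]],-1)
cv2.imwrite("pics/w1c.png",cv2.resize(p[110:330,280:610],None,fx=2.4,fy=2.4))
dark=p.max(2)<70
for nm,(a,b,c,e) in {"mand":(315,345,120,245),"peg":(315,345,0,80)}.items():
    s=G[c:e,a:b][dark[c:e,a:b]]; s=s[np.isfinite(s).all(1)&(s[:,2]>.06)]
    print(nm,len(s),np.percentile(s,[2,50,98],axis=0).round(4))
    zz=s[s[:,2]>np.percentile(s[:,2],85)]
    print(zz.mean(0).round(4))
    f=s[(s[:,2]>.13)]
    from scipy.optimize import least_squares
    r=least_squares(lambda a:np.hypot(f[:,1]-a[0],f[:,2]-a[1])-.052,[f[:,1].mean(),.12],loss='soft_l1',f_scale=.002);print("circ",r.x.round(4),r.cost)
for v in (183,):
    for u in range(296,510,6): print(u,G[v,u].round(4), end=' ')
print()
for u,v in [(310,258),(310,275),(292,270),(358,317),(397,317),(432,317),(310,250)]: print(u,v,G[v,u].round(4))
st()
E
```

```text
mand 1878 [[ 0.0228 -0.0397  0.1368]
 [ 0.0294  0.0118  0.1698]
 [ 0.0367  0.0491  0.1763]]
[2.810e-02 1.000e-04 1.756e-01]
circ [-0.0006  0.1232] 0.0011309277897627943
peg 1431 [[0.023  0.0987 0.1251]
 [0.0303 0.1217 0.1596]
 [0.0376 0.1423 0.1683]]
[0.0292 0.1384 0.1675]
circ [0.1502 0.1162] 0.001035685680288986
296 [-0.0127 -0.0271  0.0116] 302 [0.0048 0.0039 0.1442] 308 [0.0102 0.0042 0.1451] 314 [0.0154 0.0039 0.144 ] 320 [0.0213 0.0105 0.1719] 326 [0.0262 0.0114 0.1759] 332 [0.0309 0.0112 0.175 ] 338 [0.0358 0.0106 0.1723] 344 [0.042  0.0041 0.1448] 350 [0.0474 0.004  0.144 ] 356 [0.0527 0.0039 0.1436] 362 [0.058  0.0039 0.1438] 368 [0.0631 0.0043 0.1455] 374 [0.0682 0.0048 0.1474] 380 [0.0733 0.005  0.1482] 386 [0.0787 0.0048 0.1472] 392 [0.0839 0.0049 0.1476] 398 [0.089  0.005  0.1483] 404 [0.0943 0.0049 0.1476] 410 [0.0995 0.005  0.1479] 416 [0.1043 0.0054 0.1496] 422 [0.1092 0.0056 0.1506] 428 [0.1144 0.0057 0.1508] 434 [0.1196 0.0056 0.1505] 440 [0.1245 0.0058 0.1513] 446 [0.1298 0.0058 0.1512] 452 [0.1347 0.0059 0.1518] 458 [0.1401 0.0058 0.1511] 464 [0.1443 0.0064 0.1536] 470 [0.1492 0.0065 0.154 ] 476 [0.1544 0.0064 0.1538] 482 [0.1598 0.0063 0.1533] 488 [0.1642 0.0067 0.1549] 494 [0.169  0.0068 0.1553] 500 [0.175  0.0064 0.1536] 506 [0.1891 0.0025 0.1366] 
310 258 [ 0.0102 -0.0769  0.1271]
310 275 [ 0.0098 -0.0969  0.1249]
292 270 [-0.011  -0.1034  0.1016]
358 317 [ 0.0604 -0.1485  0.1213]
397 317 [ 0.1023 -0.1488  0.1206]
432 317 [ 0.1393 -0.1478  0.1218]
310 250 [ 0.0102 -0.0684  0.1268]
t 1.95 gauge [ 2.640e-02 -2.000e-04  3.089e-01] w [ 0.4693 -0.1285  0.3089] F [ 0.63 -0.54  1.24] grip 0.998 xhead 1.648 tilt [-0.004  0.001 -1.   ] q [ 0.61  0.21 -0.54  1.77  0.11  1.2   0.12]
```

View pics/w1c.png

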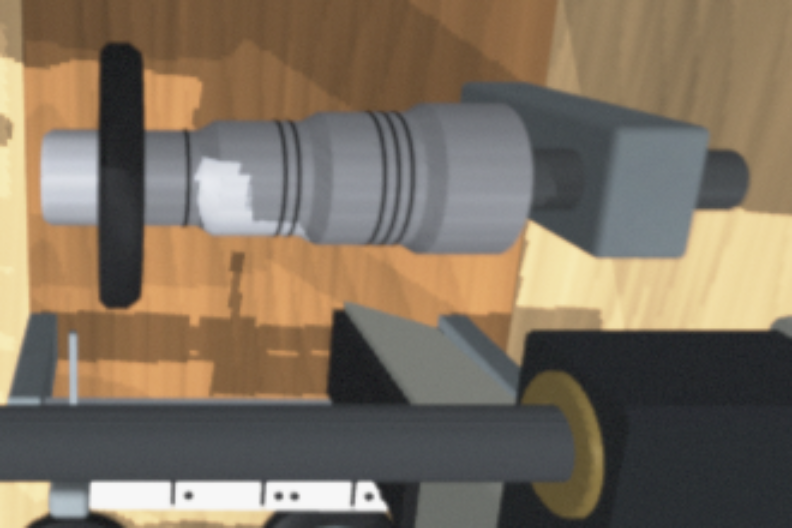

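```bash
python3 -c "
from h import *
go(g2w(.029,0,.180),YAW+np.pi/2)"
```

```text
t 1.95 gauge [ 2.640e-02 -2.000e-04  3.089e-01] w [ 0.4693 -0.1285  0.3089] F [ 0.63 -0.54  1.24] grip 0.998 xhead 1.648 tilt [-0.004  0.001 -1.   ] q [ 0.61  0.21 -0.54  1.77  0.11  1.2   0.12]
delta cm [-0.    0.31 12.89] roll -0.001
```

step_arm:
  deltas:
    - [1,0,0.3,5,0]
    - [1,0,0.3,10,0]
    - [1,0,0.3,12.9,0]
    - [1,0,0.3,12.9,0]
    - [0.3,0,0.3,12.9,0]
    - [0.3,0,0.3,12.9,0]
  grip_force: 15

```text
time_s: 2.7
tool_pos: [0.473, -0.1285, 0.1817]
orientation: [0.68, 0.734, -0.0, -0.001]
force: [0.8, 0.4, -0.1]
gripper_width: 0.833
```

```bash
python3 -c "
from h import *
st()
p,d,m,T=grab('wrist','2');cv2.imwrite('pics/w2.png',p[100:400])
"
```

```text
t 2.7 gauge [ 0.03   -0.0005  0.1817] w [ 0.473  -0.1285  0.1817] F [ 0.77  0.4  -0.1 ] grip 0.833 xhead 1.647 tilt [-0.001  0.001 -1.   ] q [ 0.57  0.34 -0.52  1.95  0.21  0.91  0.02]
```

View pics/w2.png

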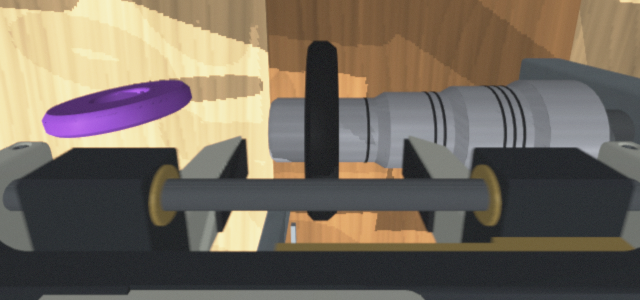

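step_arm:
  deltas:
    - [0.05,0,0,0,0]
    - [0.05,0,0,0,0]
    - [0.05,0,0,0,0]
    - [0.05,0,0,0,0]
    - [0.05,0,0,0,0]
    - [0.05,0,0,0,0]

```text
time_s: 3.5
tool_pos: [0.4727, -0.1284, 0.1814]
orientation: [0.679, 0.734, -0.0, -0.001]
force: [-0.6, 0.6, 0.4]
gripper_width: 0.172
```

```bash
python3 -c "
from h import *
st()
"
```

```text
t 3.5 gauge [ 0.0298 -0.0003  0.1814] w [ 0.4727 -0.1284  0.1814] F [-0.6   0.59  0.38] grip 0.172 xhead 1.648 tilt [-0.001  0.001 -1.   ] q [ 0.57  0.34 -0.52  1.95  0.21  0.91  0.02]
```

step_arm:
  deltas:
    - [0.05,0,0,-0.18,0]
    - [0.05,0,0.6,-0.18,0]
    - [0.05,0,1.2,-0.18,0]
    - [0.05,0,1.8,-0.18,0]
    - [0.05,0,2.2,-0.18,0]
    - [0.05,0,2.6,-0.18,0]
    - [0.05,0,2.6,-0.18,0]

```text
time_s: 4.38
tool_pos: [0.4979, -0.1265, 0.183]
orientation: [0.679, 0.734, -0.001, -0.001]
force: [-5.7, 0.1, 3.7]
gripper_width: 0.172
```

```bash
python3 -c "
from h import *
st()
p,d,m,T=grab('wrist','3');cv2.imwrite('pics/w3.png',p[100:400])
"
```

```text
t 4.38 gauge [ 0.055  -0.0003  0.183 ] w [ 0.4979 -0.1265  0.183 ] F [-5.69  0.06  3.73] grip 0.172 xhead 1.648 tilt [-0.004  0.001 -1.   ] q [ 0.54  0.38 -0.51  1.89  0.23  0.93 -0.  ]
```

View pics/w3.png

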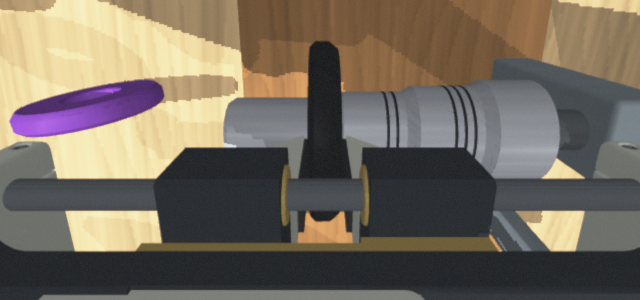

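step_arm:
  deltas:
    - [0.05,0,0.2,-0.1,0]
    - [0.05,0,0.4,-0.25,0]
    - [0.05,0,0.5,-0.4,0]
    - [0.05,0,0.6,-0.4,0]
    - [0.05,0,0.6,-0.4,0]

```text
time_s: 5.05
tool_pos: [0.5015, -0.1261, 0.1851]
orientation: [0.68, 0.734, -0.002, -0.004]
force: [-6.3, -0.9, -17.1]
gripper_width: 0.178
```

```bash
python3 -c "
from h import *
st()
p,d,m,T=grab('wrist','4');cv2.imwrite('pics/w4.png',p[100:400])
"
```

```text
t 5.05 gauge [ 0.0587 -0.0002  0.1851] w [ 0.5015 -0.1261  0.1851] F [ -6.28  -0.87 -17.11] grip 0.178 xhead 1.647 tilt [-0.009  0.001 -1.   ] q [ 0.53  0.38 -0.51  1.88  0.23  0.95 -0.  ]
```

View pics/w4.png

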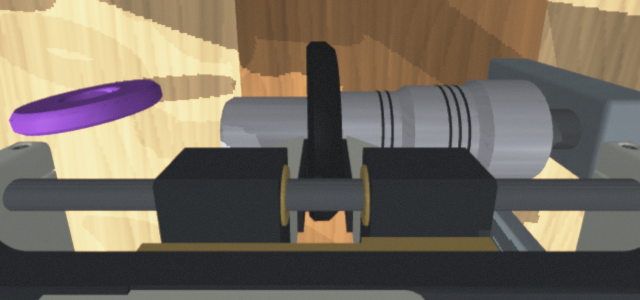

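step_arm:
  deltas:
    - [0.05,0,0.0,0.25,0]
    - [0.05,0,0.3,0.25,0]
    - [0.05,0,0.6,0.25,0]
    - [0.05,0,0.8,0.25,0]
    - [0.05,0,0.9,0.25,0]
    - [0.05,0,0.9,0.25,0]

```text
time_s: 5.85
tool_pos: [0.5097, -0.1257, 0.1836]
orientation: [0.68, 0.733, -0.003, -0.004]
force: [-12.1, 0.3, 10.5]
gripper_width: 0.171
```

```bash
python3 -c "
from h import *
st()
p,d,m,T=grab('wrist','5');cv2.imwrite('pics/w5.png',p[100:400])
"
```

```text
t 5.85 gauge [ 0.0669 -0.0005  0.1836] w [ 0.5097 -0.1257  0.1836] F [-12.13   0.31  10.54] grip 0.171 xhead 1.647 tilt [-0.01  0.   -1.  ] q [ 0.52  0.4  -0.5   1.86  0.23  0.95 -0.01]
```

View pics/w5.png

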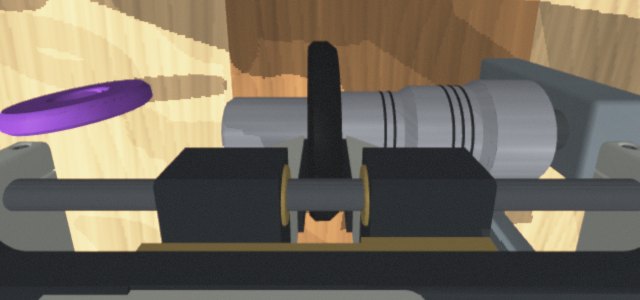

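step_arm:
  deltas:
    - [0.05,0,0.0,0,0]
    - [0.05,0,0,0,0]
    - [0.05,0,-0.4,0.05,0]
    - [0.05,0,-0.8,0.05,0]
    - [0.05,0,-1.2,0.1,0]
    - [0.05,0,-1.2,0.1,0]
    - [0.05,0,-1.2,0.1,0]

```text
time_s: 6.78
tool_pos: [0.4986, -0.1266, 0.1835]
orientation: [0.68, 0.733, -0.003, -0.003]
force: [-3.3, 0.4, 6.2]
gripper_width: 0.171
```

```bash
python3 -c "
from h import *
st()
"
```

```text
t 6.78 gauge [ 0.0557 -0.0005  0.1835] w [ 0.4986 -0.1266  0.1835] F [-3.33  0.39  6.24] grip 0.171 xhead 1.647 tilt [-0.008 -0.    -1.   ] q [ 0.53  0.38 -0.51  1.88  0.23  0.94 -0.  ]
```

step_arm:
  deltas:
    - [0.3,0,0,0,0]
    - [0.4,0,0,0,0]
    - [0.5,0,0,0,0]
    - [0.5,0,0,0,0]
    - [0.5,0,0,-4,0]
    - [0.5,0,0,-8,0]
    - [0.5,0,0,-8,0]

```text
time_s: 7.65
tool_pos: [0.501, -0.1265, 0.2664]
orientation: [0.68, 0.734, -0.001, -0.0]
force: [0.3, -0.2, -0.1]
gripper_width: 0.503
```

```bash
cat > chk.py <<'E'
from h import *
import sys
p,d,m,T=grab('wrist',sys.argv[1]);cv2.imwrite(f'pics/w{sys.argv[1]}.png',p)
P=pts(d,m,T);G=np.stack([(P-O)@GX,(P-O)@GY,P[...,2]],-1)
dark=p.max(2)<70
s=G[dark&(abs(G[...,1])<.053)&(G[...,0]>.0)&(G[...,0]<.2)&(G[...,2]>.14)&(G[...,2]<.19)]
print("ring",len(s),np.percentile(s,[2,50,98],axis=0).round(4))
from scipy.optimize import least_squares
r=least_squares(lambda a:np.hypot(s[:,1]-a[0],s[:,2]-a[1])-.052,[0,.12],loss='soft_l1',f_scale=.002);print("circ",r.x.round(4))
s=G[(abs(G[...,1])<.015)&(G[...,2]>.135)&(G[...,2]<.149)];print("mandrel start x",np.percentile(s[:,0],[0,1]).round(4))
go(g2w(.010,-.118,.27),YAW+np.pi/2)
E
python3 chk.py 6
```

```text
ring 2786 [[ 0.0448 -0.0377  0.1431]
 [ 0.0531  0.0118  0.1697]
 [ 0.0611  0.0467  0.1764]]
circ [-0.0006  0.1231]
mandrel start x [-0.0007  0.001 ]
t 7.7 gauge [ 0.0571 -0.0007  0.2646] w [ 0.5    -0.1266  0.2646] F [-0.23 -0.27 -0.81] grip 0.497 xhead 1.647 tilt [-0.005 -0.001 -1.   ] q [ 0.56  0.3  -0.53  1.78  0.17  1.12  0.05]
delta cm [-11.74  -4.69  -0.51] roll -0.002
```

View pics/w6.png

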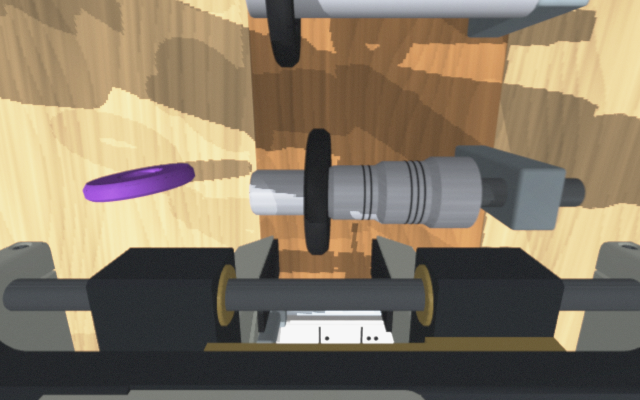

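step_arm:
  deltas:
    - [0.5,-4,-1.6,-0.5,0]
    - [0.5,-8,-3.2,-0.5,0]
    - [0.5,-11.7,-4.7,-0.5,0]
    - [0.5,-11.7,-4.7,-0.5,0]
    - [0.5,-11.7,-4.7,-0.5,0]

```text
time_s: 8.32
tool_pos: [0.4617, -0.2462, 0.2689]
orientation: [0.68, 0.733, -0.002, -0.002]
force: [0.1, 1.0, -0.1]
gripper_width: 0.502
```

```bash
python3 - <<'E'
from h import *
st()
p,d,m,T=grab('wrist','7');cv2.imwrite('pics/w7.png',p)
for n in("side","top"):
    q,d,m,T=grab(n,'7');P=pts(d,m,T);G=np.stack([(P-O)@GX,(P-O)@GY,P[...,2]],-1)
    s=G[(abs(G[...,1]+.118)<.02)&(G[...,0]<.15)&(G[...,0]>-.02)&(G[...,2]>.135)&(G[...,2]<.172)]
    print(n,len(s),np.percentile(s,[2,50,98],axis=0).round(4) if len(s) else '')
    if n=="side": cv2.imwrite('pics/s7.png',cv2.resize(q[80:290,180:450],None,fx=2.85,fy=2.85))
E
```

```text
t 8.32 gauge [ 0.0097 -0.1169  0.2689] w [ 0.4617 -0.2462  0.2689] F [ 0.14  1.03 -0.07] grip 0.502 xhead 1.647 tilt [-0.006  0.    -1.   ] q [ 0.76  0.3  -0.47  1.76  0.15  1.13  0.31]
side 98 [[ 0.0017 -0.1182  0.1356]
 [ 0.0075 -0.1106  0.1547]
 [ 0.0167 -0.1075  0.1698]]
top 18 [[ 0.0053 -0.114   0.1386]
 [ 0.0117 -0.1134  0.1522]
 [ 0.0182 -0.1127  0.1703]]
```

View pics/s7.png

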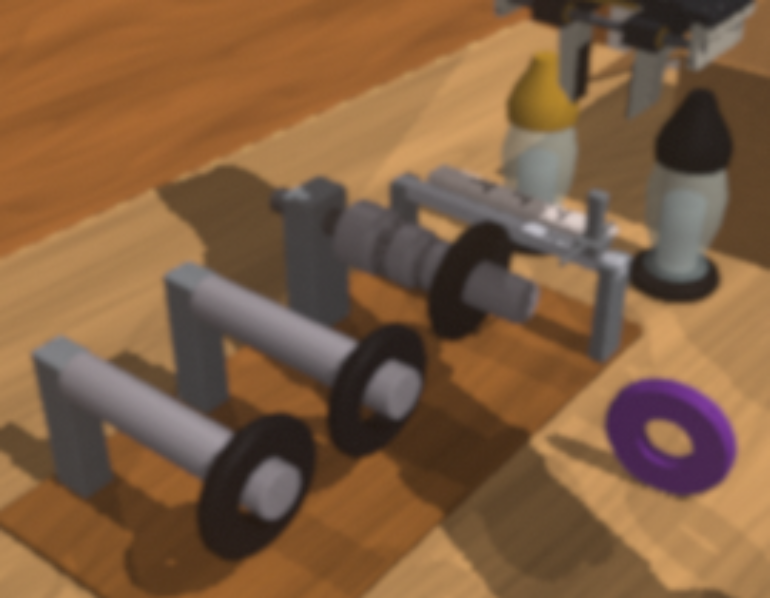

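View pics/w7.png

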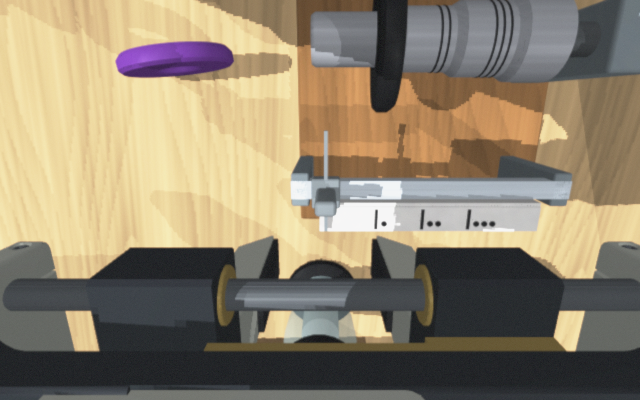

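step_arm:
  deltas:
    - [0.5,-0.1,0,5,0]
    - [0.5,-0.1,0,9,0]
    - [0.5,-0.1,0,11.2,0]
    - [0.5,-0.1,0,11.2,0]
    - [0.1,-0.1,0,11.2,0]
    - [0.1,-0.1,0,11.2,0]
    - [0.1,-0.1,0,11.2,0]
    - [0.1,-0.1,0,11.2,0]
  grip_force: 8

```text
time_s: 9.48
tool_pos: [0.462, -0.2468, 0.1582]
orientation: [0.679, 0.734, -0.002, -0.001]
force: [0.0, 0.8, 5.3]
gripper_width: 0.174
```

```bash
python3 - <<'E'
from h import *
go(g2w(.054,-.118,.157),YAW+np.pi/2)
E
```

```text
t 9.47 gauge [ 0.0099 -0.1175  0.1582] w [ 0.462  -0.2468  0.1582] F [0.02 0.84 5.27] grip 0.174 xhead 1.649 tilt [-0.005 -0.001 -1.   ] q [ 0.73  0.41 -0.45  1.9   0.23  0.88  0.24]
delta cm [-0.04  4.41  0.1 ] roll -0.0
```

step_arm:
  deltas:
    - [0.1,0,0,-0.2,0]
    - [0.1,0,1,-0.2,0]
    - [0.1,0,2,-0.2,0]
    - [0.1,0,3,-0.2,0]
    - [0.1,0,4,-0.2,0]
    - [0.1,0,4.4,-0.2,0]
    - [0.1,0,4.4,-0.2,0]
    - [0.1,0,4.4,-0.2,0]

```text
time_s: 10.48
tool_pos: [0.5062, -0.2433, 0.1598]
orientation: [0.679, 0.734, -0.002, -0.001]
force: [2.0, 0.2, -9.2]
gripper_width: 0.175
```

```bash
python3 - <<'E'
from h import *
go(g2w(.054,-.118,.157),YAW+np.pi/2)
E
```

```text
t 10.47 gauge [ 0.0543 -0.1174  0.1598] w [ 0.5062 -0.2433  0.1598] F [ 2.02  0.19 -9.23] grip 0.175 xhead 1.649 tilt [-0.004 -0.001 -1.   ] q [ 0.67  0.47 -0.44  1.81  0.24  0.93  0.2 ]
delta cm [-0.05 -0.02  0.28] roll 0.0
```

step_arm:
  deltas:
    - [0.4,0,0,0,0]
    - [0.5,0,0,0,0]
    - [0.5,0,0,0,0]
    - [0.5,0,0,-4,0]
    - [0.5,0,0,-8,0]
    - [0.5,0,0,-12,0]
    - [0.5,0,0,-12,0]
    - [0.5,0,0,-12,0]

```text
time_s: 11.48
tool_pos: [0.5064, -0.2432, 0.2794]
orientation: [0.679, 0.734, -0.002, -0.001]
force: [-0.3, -0.4, -0.6]
gripper_width: 0.502
```

```bash
python3 chk.py 8; python3 - <<'E'
from h import *
for n in("side","top"):
    q,d,m,T=grab(n,'8');P=pts(d,m,T);G=np.stack([(P-O)@GX,(P-O)@GY,P[...,2]],-1)
    s=G[(abs(G[...,1]+.118)<.02)&(G[...,0]<.15)&(G[...,0]>-.02)&(G[...,2]>.135)&(G[...,2]<.172)]
    print(n,len(s),np.percentile(s,[2,50,98],axis=0).round(4) if len(s) else '')
    if n=="side": cv2.imwrite('pics/s8.png',cv2.resize(q[80:290,180:450],None,fx=2.85,fy=2.85))
E
```

```text
ring 2963 [[ 0.0446 -0.0467  0.1419]
 [ 0.0536 -0.011   0.1713]
 [ 0.1338  0.0164  0.1766]]
circ [-0.0008  0.1226]
mandrel start x [-0.0007  0.001 ]
t 11.53 gauge [ 0.0541 -0.1173  0.2788] w [ 0.5061 -0.2431  0.2788] F [-0.69 -0.94  0.94] grip 0.498 xhead 1.649 tilt [-0.006 -0.    -1.   ] q [ 0.7   0.35 -0.47  1.65  0.17  1.18  0.27]
delta cm [-0.07 -4.4   0.91] roll -0.0
side 98 [[ 0.0467 -0.1184  0.136 ]
 [ 0.0524 -0.1106  0.154 ]
 [ 0.0624 -0.1075  0.1698]]
top 26 [[ 0.0486 -0.1192  0.1387]
 [ 0.0557 -0.1138  0.1624]
 [ 0.0632 -0.1126  0.1719]]
```

View pics/w8.png

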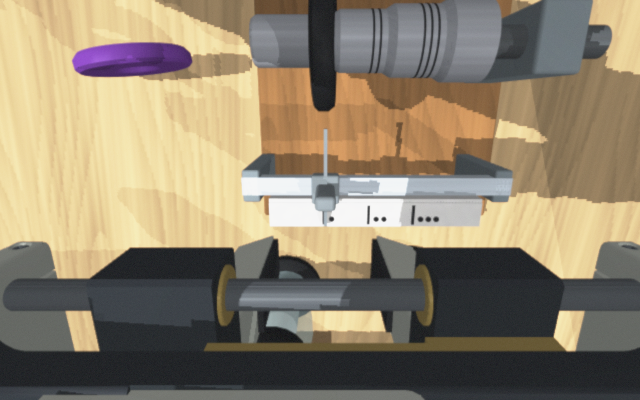

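View pics/s8.png

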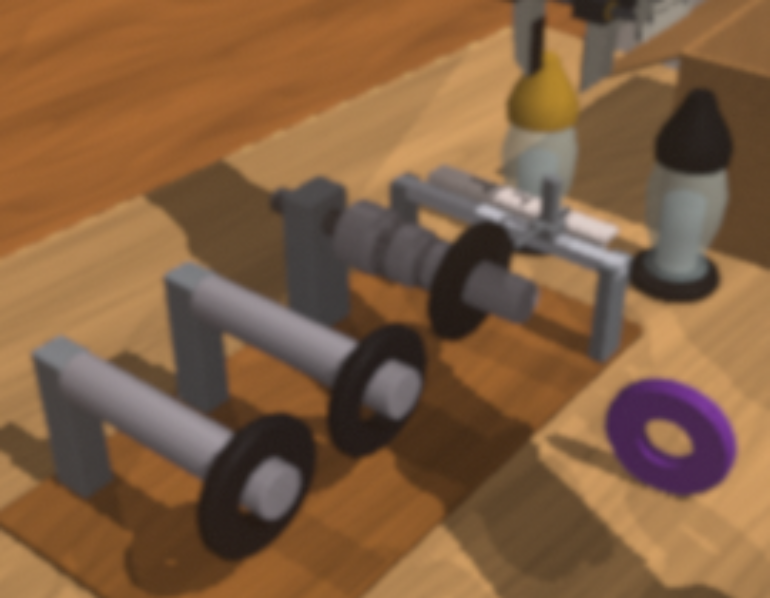

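```bash
python3 -c "
from cell import order
print(order.hand_in())"
```

```text
the job is handed in; nothing more can be done
None
```

The ring on the mandrel is the small one, with a 41.5 mm bore. It stops for good at the first cone, so I set the index to the one-dot mark and handed the job in. No verdict was reported.

- **Finding the stop:** I pinched the ring by its rim and slid it along until it stopped about 54 mm from the tip. Easing it up about 4 mm while pushing only met about 17 N of resistance and it did not pass, so the stop is real. Before I touched it, the ring hung 1.8 mm below the axis, which also fits the 41.5 mm bore.
- **Pressing:** I pressed to about 12 N, which is about 10 mm of spring travel, then let the mandrel spring back.
- **Last checks before hand-in:**
  - Ring centre about 53 mm from the tip (stop at 54 mm).
  - Mandrel tip back at about 0.
  - Index at about 54 to 55 mm (mark at 54 mm).
  - The gripper was clear of everything, and the spare rings, lanterns and purple ring looked untouched in the pictures.
- **Disagreement between views:** The side and top cameras differed by about 2 to 3 mm on the index and pegs, which is inside the 7 mm allowance.

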